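Hold a sample vial up at the height set on the gauge

ROBOT

A 6-joint arm with a two-finger parallel gripper is mounted at the origin on a cart in front of the work surface, level with it; the furniture and walls round the work are solid. World frame = base frame: x ahead of the robot, y to its left, z up, the work surface at z = 0. Lengths are in m, angles in degrees, forces in N, time in s.
With the tool pointing down it reaches from about 0.4 to 0.825 m from the base axis. Payload 7 kg.
Tool frame: the origin (TCP) lies on the centre line of the jaws, within the pads' length; the fingertips stand 19 mm ahead of it and the grasp point (between the pads) is the TCP (r.tip_extent is the distance from the TCP to the fingertips, in m); z points along the fingers, y is the line along which they close (so a half turn about z gives the same grasp; the last joint's range is limited). The gripper opens to 88 mm and grips with 3 to 60 N. Pads are 19 mm wide; open, the fingers measure 130 mm over their backs; the gripper's body (78 mm by 193 mm) begins 47 mm behind the grasp point.
Start: joints at [-54.826, 20.546, 0.682, 0, -70.136, -16.507], TCP at [0.216, -0.639, 0.246] pointing down, gripper open.
Joint ranges: [-176.03, 176.03], [-82.01, 121.73], [-58.28, 71.71], [-173.87, 95.51], [-174.79, -0.11], [-173.66, 173.66]. Speed limits (degrees/s): [136.94, 136.94, 172.46, 180, 180, 180].

INTERFACE

Orientations are given as [roll, pitch, yaw] about the fixed x, y, z axes, in that order (R = Rz(yaw) Ry(pitch) Rx(roll)).
In Python, from plant import r gives the robot as it stands. The module is installed in compiled form; this text tells all that it offers.
- The arm moves only by the tool jog_arm, never from a script. Its argument "deltas" is a list that holds one entry, the list of rows, each a list of 5 numbers: the opening, from -1 (shut) to 1 (fully open), then the shift along the world's x, y, z in cm, then the turn about the world's z in rad. In form: [[[claw, dx, dy, dz, turn], ...]]. A call has 1 to 8 rows; each row shifts and turns the commanded pose from where the row before left it; what a row does not reach is not made up. A row lasts 1/8 s, in which the tool goes at most 62.5 mm and 10.7 degrees, less where a joint would pass 70% of its speed; a pose out of reach is approached as far as the arm can. A call with a gripper value outside its range is refused whole. The fingers move at their own pace and stop on an object; "force" is the grip in N (left out, the last holds). Time passes only in rows, so rows that do not move let the fingers close. It gives the time, the measured TCP pose, the force, the opening and the grip force at its end, in the units of the state.
- r.get_state(): the state, without advancing time (a new reading comes with each control period).
- r.capture(name): name is "side" or "top" or "wrist"; returns the picture (384x512x3 uint8, blue, green, red); there is no depth.
- r.camera_info(name): a dict with "fx", "fy", "cx", "cy" (pixels), "k1" (the pictures are not rectified: a ray, as slopes to the right and down, at radius r is drawn at 1 + k1 r^2 times it, then the intrinsics apply), "view" (4x4, takes a point from world to camera coordinates). Camera axes: x right, y up, looking along -z (the intrinsics and any distortion apply to the point x, -y, -z); pixel columns grow to the right and rows downward; lengths in m; the calibration is good to about 2 mm. A picture is of the moment at which its call begins: read the wrist's pose just before it. camera_info takes no time and is no camera call; for the wrist camera it gives the pose at the moment of the call.
- r.close_job(): hands the job in; it is judged then, once.
The state is a dict: "time_s": time; "joints": joint angles; "qd": joint speeds; "joint_torque": joint torques, N m; "tcp_pos": TCP position; "eef_rot": TCP orientation; "contact_force": force on the tool from outside, world axes, zero at the start; "moment": the same for the moment, N m; "gripper_width": finger opening in m; "gripper_force": force on a finger pad.
Only numpy, scipy, OpenCV 4.12 (cv2) and the standard library are available. Lean on these libraries where they do the work, as an engineer would, in place of code of your own. Each camera call takes 0.05 s, during which the arm holds its last target. There are 200 camera calls.

TASK

The lift stand has two bays: one holds a capped sample vial, the other is closed with a low mushroom-shaped plug. Press the spring-loaded paddle of the vial's bay until the top of the vial's cap is level with the top of the flag on the gauge post between the bays, and keep it steadily there for at least two seconds; finish while still holding the paddle pressed. Raise the vial only with its paddle, without touching it, and do not move the gauge flag or the other paddle.

Things in the scene. Friction and masses are not known exactly. Their poses are not given: they have to be found in the camera images.
- vial: Clear glass sample vial with a white cap, 24 mm across, 63 mm tall, 20 to 40 g, standing upright and loose in a square 24 mm bore of one of the two aluminium towers; its cap and neck stand out of the top. Either bay may hold it. Origin: centre of its underside; z along the vial.
- vial_top (a point): Centre of the top face of the vial's cap. 86 mm above the bench while its lever is up.
- plug: Low white mushroom plug closing the other bay, head 34 mm across; only 7 mm of it stands above the tower. Origin: centre of the underside of its 16 mm stem.
- stand: Aluminium lift stand, fixed: base 190 x 170 x 8 mm; two towers 38 mm square, 72 mm high, axes at x = +59, y = +45 mm (left bay) and y = -45 mm (right bay); gauge post between them, 138 mm high. Seesaw lever before each tower, pivot at x = 0, z = 34 mm. Origin: bench level, midway between pivots; x from paddles to towers, away from the robot (yaw up to 0.3 rad), y left, z up.
- gauge_top (a point): Centre of the top face of the gauge flag: a dark steel cross bar, 56 x 16 x 4 mm, on a collar clamped to the gauge post between the towers, its ends 5 mm from the vial's cap. Its height differs each time, 8 to 25 mm above the resting cap top, so the lever's stop is always too far. Axes as the stand's. Stays put unless knocked.
- left_pad (a point): Centre of the top face of the left bay's black paddle, 36 x 36 x 8 mm, on the front end of its lever. 62 mm above the bench when up; sinks 40 mm at full travel, 1.25 times as far as the vial rises. Press it from above, e.g. with the gripper shut. The paddle slopes up towards the robot by 0.27 rad when up, is level at half travel, then slopes the other way.
- right_pad (a point): The same for the right bay's paddle, 90 mm to the right of the left one.
- left_lever: Left steel seesaw lever with its paddle. Origin: on its pivot, 34 mm above the bench; axes as the stand's when up. It turns about y, 0.54 rad from up to its stop (vial raised 32 mm). A spring returns it: about 2.5 N at the paddle to start, 7 N at full travel; it does not latch. Paddle 75 mm in front of the pivot; rear end, 60 mm behind it, lies under the vial.
- right_lever: The same for the right lever.
Not all that is in view belongs to the job. Of the things that look like the vial, the largest one is meant.

How it is judged:
By the outcome, as a careful person would: the job done as asked, in the order asked, and still so for the second after the job is handed in, while the arm keeps its last pose, push and grip.
It also fails if it takes over 32 s, if anything falls off the work surface, if the arm or the gripper's body presses on something with over 40 N, if the wrist force passes 120 N, or if a joint passes its speed limit or range.

## Working session

There is one attempt and no reset: what is moved stays moved. The work goes in short steps, Python scripts to look and compute and a tool call to move; the robot and the scene stay as the last step left them, time stands still between calls to the robot, and variables do not carry over. Pictures are saved under pics/ and viewed, at most 10 in all, crops included, and the job is handed in when it is done.

Besides the shell and the picture viewer there is one more tool, called after "Request:" as name(argument=value, ...), one argument or row to a line, values as JSON. jog_arm: Moves the arm, as the interface text tells. Its arguments: {"type":"object","properties":{"deltas":{"type":"array"},"force":{"type":"number"}},"required":["deltas"]}

```bash
mkdir -p pics; cat > h.py <<'E'
import numpy as np, cv2
from plant import r
def ray(ci,u,v):
    x=(u-ci["cx"])/ci["fx"]; y=(v-ci["cy"])/ci["fy"]
    k=ci["k1"]; a,b=x,y
    for _ in range(20):
        s=1+k*(a*a+b*b); a,b=x/s,y/s
    V=np.array(ci["view"]); R=V[:3,:3]; o=-R.T@V[:3,3]
    return o, R.T@np.array([a,-b,-1.0])
def onz(ci,u,v,z):
    o,d=ray(ci,u,v); return o+d*(z-o[2])/d[2]
def proj(ci,p):
    V=np.array(ci["view"]); c=V[:3,:3]@np.array(p)+V[:3,3]
    a,b=c[0]/-c[2],-c[1]/-c[2]; s=1+ci["k1"]*(a*a+b*b)
    return np.array([ci["fx"]*a*s+ci["cx"],ci["fy"]*b*s+ci["cy"]])
E
python3 - <<'E'
from h import *
a=r.capture("side");b=r.capture("top")
cv2.imwrite("pics/side0.png",a);cv2.imwrite("pics/top0.png",b)
for n in("side","top"):
    c=r.camera_info(n);o,d=ray(c,256,192);print(n,o,d,c["fx"],c["k1"])
print(r.get_state())
E
```

```text
side [0.35797015 0.83283619 0.40117185] [ 0.27325806 -0.87624264 -0.39719515] 450.4317422847446 -0.10712698931239337
top [0.50881785 0.09501667 0.92351881] [ 0.09808539 -0.02085823 -0.99509495] 416.21075761940733 -0.06861289589572817
{'time_s': 0.1, 'joints': array([-5.48247483e+01,  2.05902128e+01,  6.39458765e-01, -1.40096504e-02,
       -7.01367870e+01, -1.65077514e+01]), 'qd': array([-0.06805593, -0.01189989,  0.11301743,  0.0859301 ,  0.05254313,
       -0.01125862]), 'joint_torque': array([-1.18828135e-03, -5.84165204e+01,  2.93754208e+01,  7.01563686e+00,
        1.01651932e-02, -5.41978920e-05]), 'tcp_pos': array([ 0.2158907 , -0.63912232,  0.24469887]), 'eef_rot': array([ 1.79912325e+02, -1.22484208e-02, -1.61337261e+02]), 'contact_force': array([-0.1615038 , -0.60342189, -0.28545681]), 'moment': array([ 0.01195718,  0.01083427, -0.0498758 ]), 'gripper_force': 0.0, 'gripper_width': 0.08766204803143668}
```

View pics/side0.png

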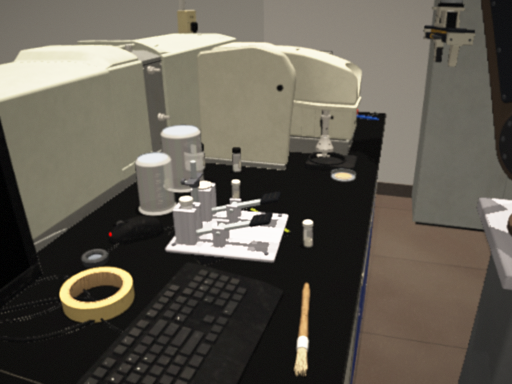

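View pics/top0.png

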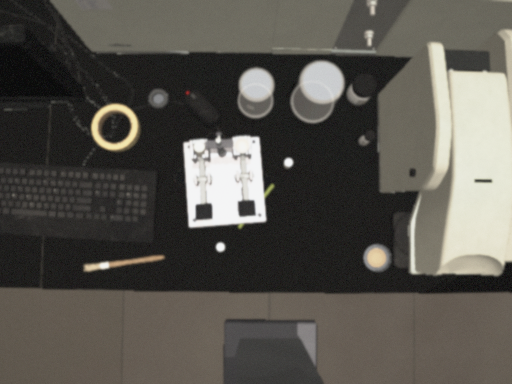

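The side view shows the stand at about (230,225), with the near tower at (187,222) and the far tower at (205,200). In the top view the stand is at (225,182), with paddles at (204,211) and (246,208). I'll take a close crop next.

```bash
python3 - <<'E'
from h import *
a=cv2.imread("pics/side0.png")[140:265,150:310];b=cv2.imread("pics/top0.png")[125:235,170:300]
a=cv2.resize(a,None,fx=5,fy=5,interpolation=2)[:600];b=cv2.resize(b,None,fx=5,fy=5,interpolation=2)
cv2.imwrite("pics/sc.png",a[:, :800]);cv2.imwrite("pics/tc.png",b)
E
```

```text
(no output)
```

View pics/sc.png

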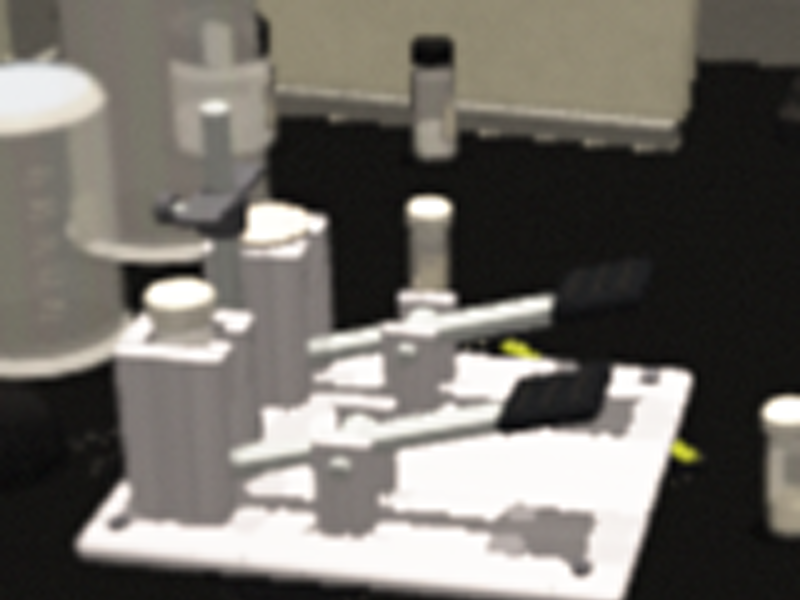

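View pics/tc.png

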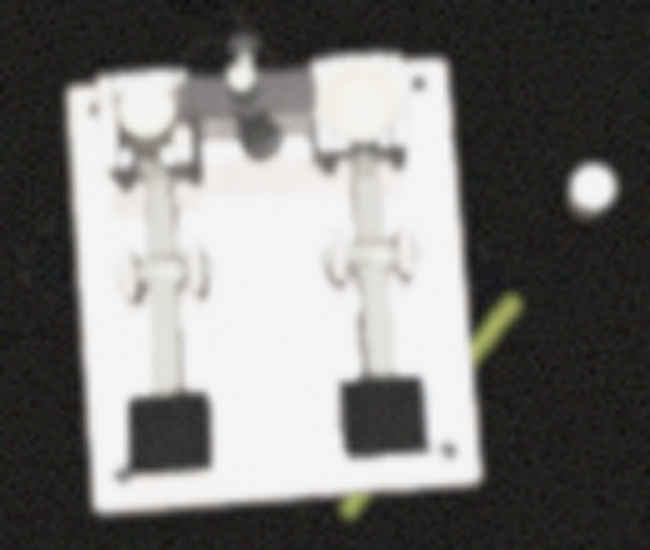

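The vial is in the left bay: its small round cap is at side (186,198) and top (199,146). The wide mushroom plug is on the right at top (241,145). Lookalikes I rejected are the loose vials at side (236,188), (308,233) and (237,158, black cap). They stand free and aren't in a bay.

```bash
python3 - <<'E'
from h import *
c=r.camera_info("top")
f=lambda u,v:((u+.5)/5-.5+170,(v+.5)/5-.5+125)
L=onz(c,*f(170,433),.062);R=onz(c,*f(384,416),.062);C=onz(c,*f(147,107),.086);P=onz(c,*f(359,103),.079)
for n,p in zip("LRCP",(L,R,C,P)):print(n,p)
print(np.linalg.norm((L-R)[:2]),np.linalg.norm((C-P)[:2]),np.linalg.norm((C-L)[:2]))
d=(C-L)+(P-R);print("yaw x",np.degrees(np.arctan2(d[1],d[0])));d=(L-R)+(C-P);print("yaw y",np.degrees(np.arctan2(-d[0],d[1])))
s=r.camera_info("side")
print("cap side predicted",proj(s,C),"pad",proj(s,L))
w=r.camera_info("wrist");o,dd=ray(w,256,192);print(o,dd,w["fx"],r.get_state()["tcp_pos"],r.tip_extent)
E
```

```text
L [0.55230604 0.18501246 0.062     ]
R [0.56055837 0.09647461 0.062     ]
C [0.68420142 0.19499814 0.086     ]
P [0.68854047 0.10852451 0.079     ]
0.0889216055882029 0.0865824260287153 0.13227284073360074
yaw x 4.846640712495886
yaw y 4.115115544760237
cap side predicted [185.32565647 198.05538062] pad [260.70538291 217.38915261]
[ 0.15089215 -0.66069316  0.38305284] [ 0.24383954  0.09098751 -0.965561  ] 314.50985886790033 [ 0.2158907  -0.63912232  0.24469887] 0.019
```

```bash
python3 - <<'E'
from h import *
s=r.camera_info("side");t=r.camera_info("top")
for z in(0,.1,.2,.3):
  print(z,"side front",[onz(s,*q,z).round(2) [:2] for q in((362,75),(358,105),(300,130),(290,165),(290,50))],"top",[onz(t,*q,z).round(2)[:2] for q in((412,272),(440,275),(379,190),(430,45),(415,200))])
print("bench edge",onz(t,100,291,0),onz(t,400,291,0))
w=r.capture("wrist");cv2.imwrite("pics/w0.png",w)
E
```

```text
0 side front [array([ 0.54, -1.83]), array([ 0.49, -1.02]), array([ 0.64, -0.58]), array([ 0.6 , -0.24]), array([ 1.25, -3.07])] top [array([ 0.43, -0.27]), array([ 0.42, -0.34]), array([ 0.61, -0.2 ]), array([ 0.96, -0.33]), array([ 0.59, -0.28])]
0.1 side front [array([ 0.5 , -1.17]), array([ 0.46, -0.56]), array([ 0.57, -0.23]), array([0.54, 0.02]), array([ 1.03, -2.1 ])] top [array([ 0.43, -0.23]), array([ 0.43, -0.29]), array([ 0.6 , -0.17]), array([ 0.91, -0.29]), array([ 0.58, -0.24])]
0.2 side front [array([ 0.45, -0.5 ]), array([ 0.43, -0.1 ]), array([0.5 , 0.12]), array([0.48, 0.29]), array([ 0.81, -1.13])] top [array([ 0.44, -0.19]), array([ 0.44, -0.25]), array([ 0.59, -0.14]), array([ 0.86, -0.24]), array([ 0.57, -0.2 ])]
0.3 side front [array([0.4 , 0.16]), array([0.39, 0.37]), array([0.43, 0.48]), array([0.42, 0.56]), array([ 0.58, -0.15])] top [array([ 0.45, -0.15]), array([ 0.45, -0.2 ]), array([ 0.58, -0.11]), array([ 0.81, -0.19]), array([ 0.56, -0.16])]
bench edge [0.37606252 0.41680436 0.        ] [ 0.38349297 -0.24688945  0.        ]
```

View pics/w0.png

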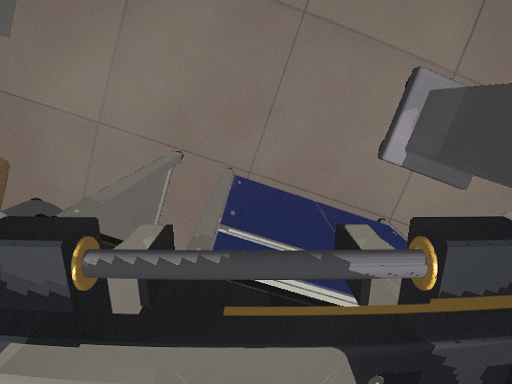

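The wrist view shows only floor, the bench's blue edge and the open fingers, with no obstacle below. The cream furniture front is at x ≈ 0.43 and up to about 0.3 m high, so I'll raise the arm first and then go round it.

Request:
jog_arm(
  deltas=[
    [[-1,0,0,5,0],[-1,0,0,5,0],[-1,0.5,3,4,0],[-1,1.5,5.5,0,-0.03],[-1,1.5,5.5,0,-0.03],[-1,1.5,5.5,0,-0.03],[-1,1.5,5.5,0,-0.03],[-1,2,5,0,-0.03]],
  ],
  force=20,
)

```text
time_s: 1.15
tcp_pos: [0.3008, -0.3377, 0.3856]
eef_rot: [-180.0, 0.0, -170.0]
contact_force: [1.9, 1.0, -0.9]
gripper_width: 0.0131
gripper_force: 0.0
```

Request:
jog_arm(
  deltas=[
    [[-1,2,5.5,0,-0.03],[-1,2.5,5.5,0,-0.03],[-1,2.5,5.5,0,-0.03],[-1,2.5,5.5,0,0],[-1,2.5,5.5,0,0],[-1,2.5,5.5,0,0],[-1,2.5,5.5,0,0],[-1,0,0,0,0]],
  ],
)

```text
time_s: 2.15
tcp_pos: [0.4719, 0.0487, 0.3843]
eef_rot: [-180.0, -0.1, -174.9]
contact_force: [0.1, 0.1, -0.0]
gripper_width: 0.0006
gripper_force: 0.0
```

```bash
python3 - <<'E'
from h import *
a=np.mean([r.capture("side").astype(float) for _ in range(10)],0)
np.save("side1.npy",a)
z=a[165:225,165:235]; z=255*(np.clip(z,0,255)/255)**.6
cv2.imwrite("pics/s1.png",cv2.resize(z.astype(np.uint8),None,fx=10,fy=10,interpolation=0))
E
```

```text
(no output)
```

View pics/s1.png

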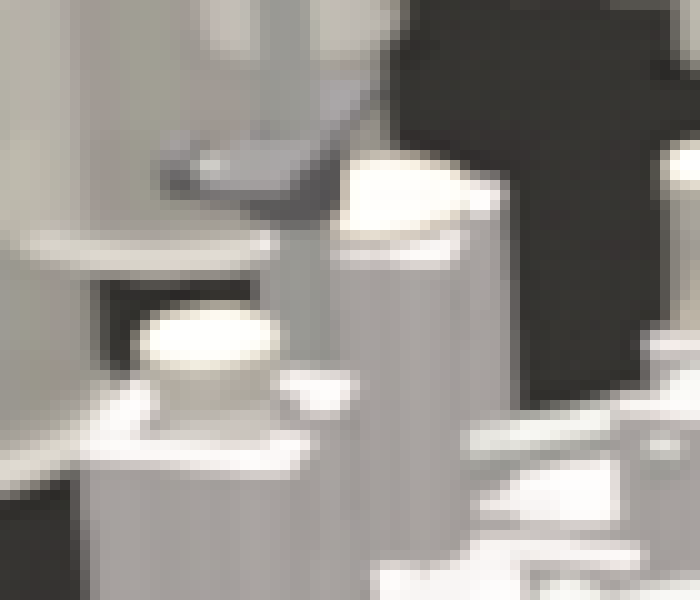

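The crop shows the cap top as an ellipse centred at about (185.5,198.5). The flag's top face has its near-right corner at about (194.3,183.3) and its far-right corner at about (202.8,173.2). I'll compare these with flag corners predicted at various heights.

```bash
python3 - <<'E'
from h import *
s=r.camera_info("side");t=r.camera_info("top")
a=np.load("side1.npy").astype(np.uint8)
# cap top: bright warm pixels
m=cv2.inRange(a,(225,225,225),(255,255,255))[190:206,176:196]
g=np.load("side1.npy")[190:206,176:196].mean(2)
n,l,st,ce=cv2.connectedComponentsWithStats(m);k=1+st[1:,4].argmax();print("cap ellipse",ce[k]+[176,190],st[k])
yaw=np.radians(4.5);ex=np.array([np.cos(yaw),np.sin(yaw),0]);ey=np.array([-ex[1],ex[0],0])
f=lambda u,v:((u+.5)/5-.5+170,(v+.5)/5-.5+125)
C=onz(t,*f(147,107),.086);O=C-.059*ex-.045*ey;O[2]=0
print("O",O,"cap pred",proj(s,C), "pads",O-.075*ex+.045*ey)
P=lambda x,y,z:O+x*ex+y*ey+[0,0,z]
for H in(.094,.098,.102,.106,.11):
  print(H,[proj(s,P(.059+dx,y,H)).round(1) for dx,y in((-.008,.028),(.008,.028),(-.008,-.028))],[((proj(t,P(.059+dx,y,H))-[170,125]+.5)*5).round(0) for dx,y in((-.008,.028),(.008,.028),(-.008,-.028))])
for x in range(186,202,2): print(x,np.load("side1.npy")[174:192,x].mean(1).round(0))
E
```

```text
cap ellipse [185.42222222 198.22222222] [ 4  6 12  5 45]
O [0.62891395 0.14550778 0.        ] cap pred [185.32565647 198.05538062] pads [0.55061449 0.18448463 0.        ]
0.094 [array([192.8, 190.3]), array([184.2, 189.6]), array([203.1, 178.6])] [array([188., 120.]), array([186.,  81.]), array([326., 111.])]
0.098 [array([192.6, 188.2]), array([184. , 187.5]), array([203. , 176.6])] [array([187., 118.]), array([185.,  79.]), array([326., 109.])]
0.102 [array([192.5, 186.1]), array([183.8, 185.4]), array([202.9, 174.6])] [array([186., 116.]), array([184.,  77.]), array([326., 107.])]
0.106 [array([192.3, 183.9]), array([183.6, 183.3]), array([202.8, 172.5])] [array([185., 114.]), array([183.,  75.]), array([326., 105.])]
0.11 [array([192.2, 181.8]), array([183.5, 181.1]), array([202.6, 170.5])] [array([184., 112.]), array([182.,  72.]), array([325., 103.])]
186 [112. 112. 111. 108. 105. 105. 139. 175. 144. 107.  71.  79. 104. 115.
 134. 178. 198. 184.]
188 [112. 112. 110. 109. 111. 119. 125. 129. 127. 116.  73.  73. 103. 116.
 138. 187. 196. 166.]
190 [109. 109. 109. 104. 101. 120. 126. 125. 126. 117.  71.  46.  57.  98.
 160. 205. 176. 123.]
192 [106. 106. 105. 101.  99. 120. 127. 127. 128. 117.  73.  46.  45.  74.
 139. 167. 130. 108.]
194 [109. 107. 108. 106. 105. 121. 128. 118.  89.  67.  49.  44.  44.  61.
  98. 107. 107. 107.]
196 [115. 112. 111. 108. 111. 114.  94.  65.  46.  43.  44.  43.  45.  66.
  96. 105. 104. 104.]
198 [127. 128. 125. 106.  84.  72.  54.  42.  42.  42.  42.  52. 105. 158.
 137. 132. 153. 128.]
200 [123. 110.  85.  81.  96.  97. 118. 200. 249. 252. 252. 251. 253. 251.
 189. 156. 203. 155.]
```

Flag top ≈ 106.3 mm, so the vial must rise about 20.4 mm. That puts the left paddle's sink at about 25.5 mm and the TCP z near 0.056. Next I move over the left paddle at (0.552,0.185).

Request:
jog_arm(
  deltas=[
    [[-1,3,5,-1,0],[-1,3,5,-3,0],[-1,2,3.6,-4,0],[-1,0,0,-5,0],[-1,0,0,-5,0],[-1,0,0,-5,0],[-1,0,0,-3,0],[-1,0,0,0,0]],
  ],
)

```text
time_s: 3.65
tcp_pos: [0.5484, 0.178, 0.1248]
eef_rot: [-179.9, -0.2, -175.1]
contact_force: [-0.8, -0.3, -0.6]
gripper_width: 0.0004
gripper_force: 0.0
```

```bash
python3 - <<'E'
from h import *
s=r.get_state();print(s["tcp_pos"],s["eef_rot"],s["contact_force"])
a=r.capture("top")[125:235,170:300];b=r.capture("side")[160:260,160:300]
a=cv2.resize(a,(520,440));b=cv2.resize(b,(616,440))[:,:280+0] if 0 else cv2.resize(b,(616,440))
cv2.imwrite("pics/h.png",cv2.resize(np.hstack([a,b]),(800,310)))
E
```

```text
[0.54838905 0.17800173 0.12484197] [-179.8603163    -0.24458369 -175.12042624] [-0.8433725  -0.25349803 -0.61704353]
```

View pics/h.png

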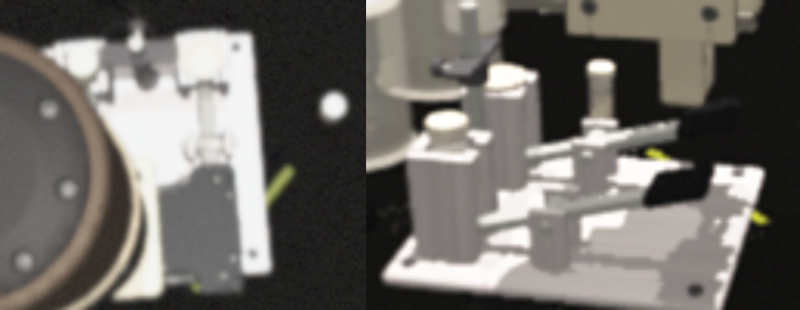

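The hover picture shows the shut fingers just over the left paddle, with the right paddle clear and the flag untouched. I'll correct x and y, then press most of the way.

Request:
jog_arm(
  deltas=[
    [[-1,0.3,0.7,0,0],[-1,0,0,-2,0],[-1,0,0,-1.5,0],[-1,0,0,-1,0],[-1,0,0,-0.8,0],[-1,0,0,-0.5,0],[-1,0,0,-0.4,0],[-1,0,0,0,0]],
  ],
)

```text
time_s: 4.75
tcp_pos: [0.5524, 0.1861, 0.0649]
eef_rot: [-180.0, -0.0, -175.1]
contact_force: [-3.8, -0.0, 5.3]
gripper_width: 0.0007
gripper_force: 2.3
```

```bash
cat > chk.py <<'E'
from h import *
a0=np.load("side1.npy");a=np.mean([r.capture("side").astype(float) for _ in range(10)],0)
np.save("side2.npy",a)
s=r.get_state();print(s["time_s"],s["tcp_pos"],s["eef_rot"],s["contact_force"])
T=a0[193:204,178:194].mean(2).astype(np.float32)  # cap top at rest as template
res=cv2.matchTemplate(a.mean(2).astype(np.float32)[176:206,170:204],T,cv2.TM_CCOEFF_NORMED)
_,mx,_,(x,y)=cv2.minMaxLoc(res)
q=res[y-1:y+2,x];off=.5*(q[0]-q[2])/(q[0]-2*q[1]+q[2]) if len(q)==3 else 0
m=cv2.inRange(a.astype(np.uint8),(225,225,225),(255,255,255))[174:206,176:194]
n,l,st,ce=cv2.connectedComponentsWithStats(m)
print("match",mx,"shift px",x+170-178,y+off+176-193);print([(ce[i]+[176,174],st[i][4]) for i in range(1,n)])
z=a[165:225,165:235]; z=255*(np.clip(z,0,255)/255)**.6
cv2.imwrite("pics/s2.png",cv2.resize(z.astype(np.uint8),None,fx=10,fy=10,interpolation=0))
c=r.camera_info("side");C=np.array([.6842,.195,.086])
for h in(0,.016,.018,.02,.022):print(h,proj(c,C+[0,0,h]))
E
python3 chk.py
```

```text
5.25 [0.55259857 0.18612208 0.06504401] [-1.79998735e+02  1.09743857e-03 -1.75085580e+02] [-3.52580073 -0.74031295  4.85599009]
match 0.7720230221748352 shift px 3 -6.86969
[(array([188.22413793, 192.24137931]), np.int32(58)), (array([179.3125, 203.6875]), np.int32(16))]
0 [185.32594309 198.05589767]
0.016 [184.63690259 189.48764411]
0.018 [184.55041454 188.40674567]
0.02 [184.4638482  187.32364564]
0.022 [184.37720399 186.23834141]
```

View pics/s2.png

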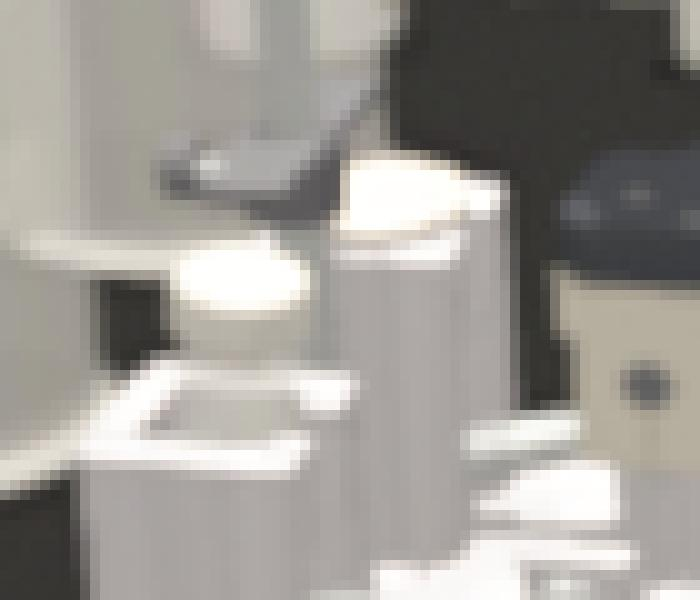

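The vial has risen about 12 mm so far. Its cap centre is at about (188.2,192.3), leaning a little towards the robot as the lever pushes, and the flag is unchanged. The target cap-centre row is about 187.3, so I'll press about 8 mm more.

Request:
jog_arm(
  deltas=[
    [[-1,0,0,-0.3,0],[-1,0,0,-0.3,0],[-1,0,0,-0.2,0],[-1,0,0,0,0],[-1,0,0,0,0]],
  ],
)

```text
time_s: 5.88
tcp_pos: [0.5524, 0.1862, 0.057]
eef_rot: [-180.0, -0.0, -175.1]
contact_force: [-5.3, 0.6, 7.0]
gripper_width: 0.0003
gripper_force: 3.3
```

```bash
python3 chk.py
```

```text
6.375 [0.55238706 0.18614808 0.05706274] [-1.79998455e+02 -1.77772281e-02 -1.75086941e+02] [-5.90870662 -0.95341505  6.74840948]
match 0.8258037567138672 shift px 4 -9.377686
[(array([188.90196078, 189.2745098 ]), np.int32(51)), (array([179.33333333, 203.66666667]), np.int32(18))]
0 [185.32594309 198.05589767]
0.016 [184.63690259 189.48764411]
0.018 [184.55041454 188.40674567]
0.02 [184.4638482  187.32364564]
0.022 [184.37720399 186.23834141]
```

View pics/s2.png

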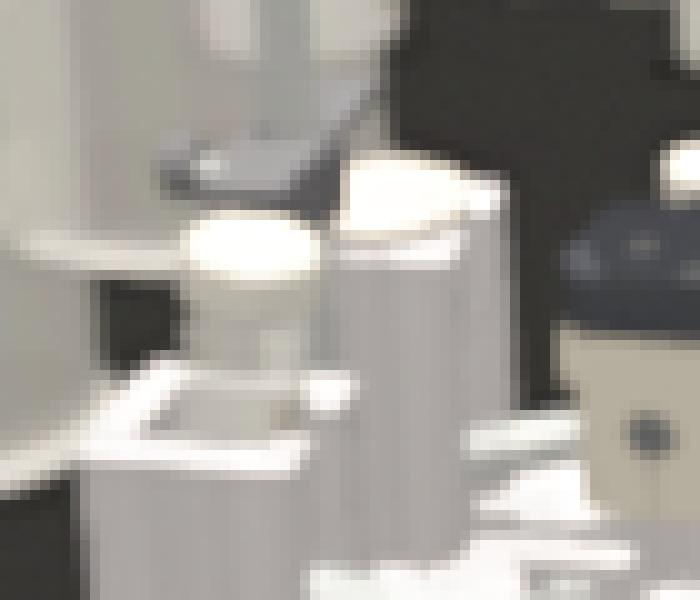

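The cap-top centre is now at (188.9,189.3) and its back edge is just below the flag's front face at about row 186. It is still slightly low, so I'll measure that gap with subpixel profiles.

```bash
cat > prof.py <<'E'
from h import *
a=np.load("side2.npy").mean(2)
for x in range(184,196): print(x,a[180:199,x].round(0).astype(int))
c=r.camera_info("side")
yaw=np.radians(4.5);ex=np.array([np.cos(yaw),np.sin(yaw),0]);ey=np.array([-ex[1],ex[0],0])
for h in(.102,.104,.106,.108):
  C=np.array([.6842,.195,h])-.007*ex   # leaning cap
  q=[proj(c,C+.012*(np.cos(t)*ex+np.sin(t)*ey)) for t in np.linspace(0,6.28,200)]
  q=np.array(q);print(h,"centre",proj(c,C).round(2),"top",q[q[:,1].argmin()].round(2),"bottom",q[q[:,1].argmax()].round(2),"x",q[:,0].min().round(1),q[:,0].max().round(1))
E
python3 prof.py
```

```text
184 [ 96 124  95  64  63  97 119 186 249 252 244 204 150 137 132 110  99 110
 117]
185 [129 180 141  95  69  89 145 237 255 255 253 237 170 140 139 131 121 124
 126]
186 [145 183 150 112  73  85 182 253 255 255 254 249 190 142 139 136 128 128
 129]
187 [135 151 139 117  74  93 207 255 255 254 255 252 209 150 139 138 132 128
 130]
188 [132 134 133 121  75  94 213 255 255 254 254 253 228 162 140 138 135 128
 130]
189 [133 132 133 123  73  77 202 255 255 254 254 254 240 170 140 140 136 126
 128]
190 [132 131 132 122  72  68 196 255 255 254 254 254 242 172 137 137 133 126
 132]
191 [131 132 133 123  73  65 192 255 255 254 254 254 242 170 134 133 128 130
 148]
192 [132 133 134 122  73  55 177 255 255 254 254 254 237 164 133 132 128 134
 155]
193 [133 133 127 108  65  47 142 251 255 255 254 253 224 154 131 132 131 136
 154]
194 [134 124  94  71  51  44  91 215 255 255 255 252 206 145 131 130 132 138
 147]
195 [126 100  63  48  46  44  55 152 249 255 254 245 179 134 132 129 126 129
 133]
0.102 centre [188.51 189.79] top [189.74 187.06] bottom [187.36 192.61] x 181.4 195.6
0.104 centre [188.42 188.71] top [189.66 185.99] bottom [187.28 191.51] x 181.3 195.5
0.106 centre [188.34 187.63] top [189.58 184.92] bottom [187.19 190.41] x 181.2 195.4
0.108 centre [188.26 186.54] top [189.5  183.84] bottom [187.11 189.31] x 181.1 195.4
```

```bash
python3 - <<'E'
from h import *
for n in("side1.npy","side2.npy"):
  a=np.load(n).mean(2);y0=190 if n[4]=="1" else 180
  for x in ((183,184,185,186,187,188) if n[4]=="1" else (186,187,188,189,190,191)):
    p=a[y0:y0+20,x];k=p[2:14].argmax()+2
    u=np.where(p[:k]<165)[0].max();lo=k+np.where(p[k:]<195)[0].min()
    top=u+(165-p[u])/(p[u+1]-p[u]);bot=lo-1+(p[lo-1]-195)/(p[lo-1]-p[lo])
    print(n,x,round(y0+top,2),round(y0+bot,2),round(y0+(top+bot)/2,2))
  for t in("h",):
    b=np.abs(a-(165))
  r0=a[190:205,181] if n[4]=="1" else a[188:189]; row=a[198] if n[4]=="1" else a[189]
  print("width row",row[174:200].round(0).astype(int))
E
```

```text
side1.npy 183 195.73 201.29 198.51
side1.npy 184 195.6 201.42 198.51
side1.npy 185 195.44 201.38 198.41
side1.npy 186 195.37 201.28 198.33
side1.npy 187 195.36 201.08 198.22
side1.npy 188 195.41 200.84 198.12
width row [ 66  34  19  16  64 178 252 255 255 255 254 254 254 254 254 254 254 250
 204 132 108 107 104 101 107 115]
side2.npy 186 185.83 191.91 188.87
side2.npy 187 185.63 192.24 188.93
side2.npy 188 185.59 192.5 189.05
side2.npy 189 185.7 192.64 189.17
side2.npy 190 185.76 192.67 189.22
side2.npy 191 185.79 192.65 189.22
width row [186 180 174 169 166 162 160 161 170 214 252 255 255 254 254 254 254 254
 254 255 255 255 232 152 138 155]
```

Best estimate: cap top is at about 104.4 mm and the flag at about 106.8 mm. I'll press about 2.4 mm more and check again.

Request:
jog_arm(
  deltas=[
    [[-1,0,0,-0.12,0],[-1,0,0,-0.12,0],[-1,0,0,0,0],[-1,0,0,0,0]],
  ],
)

```text
time_s: 6.88
tcp_pos: [0.5525, 0.1862, 0.0547]
eef_rot: [-180.0, -0.0, -175.1]
contact_force: [-4.4, -0.9, 6.1]
gripper_width: 0.0004
gripper_force: 3.6
```

```bash
python3 chk.py; python3 prof.py | head -12; python3 - <<'E'
import cv2
from h import r
b=cv2.resize(r.capture("side")[150:265,160:310],None,fx=5,fy=5,interpolation=2);cv2.imwrite("pics/f.png",b)
w=r.capture("wrist");cv2.imwrite("pics/w2.png",w)
t=r.capture("top");cv2.imwrite("pics/t2.png",t)
import numpy as np
v=np.hstack([cv2.resize(w,(400,300)),cv2.resize(b,(391,300))]);cv2.imwrite("pics/v.png",v)
E
```

```text
7.375 [0.55248495 0.18616332 0.05471575] [-1.79999884e+02 -7.79258387e-03 -1.75083833e+02] [-5.24065215 -1.11567265  6.56559366]
match 0.7966340780258179 shift px 4 -10.599869
[(array([188.93333333, 187.88888889]), np.int32(45)), (array([179.33333333, 203.66666667]), np.int32(18))]
0 [185.32594309 198.05589767]
0.016 [184.63690259 189.48764411]
0.018 [184.55041454 188.40674567]
0.02 [184.4638482  187.32364564]
0.022 [184.37720399 186.23834141]
184 [ 97 123  94  63  62 132 223 251 250 225 167 142 135 121 102  99 109 115
 110]
185 [129 180 141  93  71 172 253 255 254 244 197 150 137 136 128 121 124 126
 123]
186 [145 182 150 110  86 196 255 255 255 253 236 170 139 138 135 126 128 129
 128]
187 [135 151 138 114 101 214 255 255 254 255 249 190 142 139 137 129 128 130
 130]
188 [131 135 132 118 110 222 255 255 254 255 252 209 150 141 140 134 129 130
 131]
189 [133 132 132 120 112 223 255 255 254 254 253 225 158 139 140 136 128 130
 130]
```

View pics/v.png

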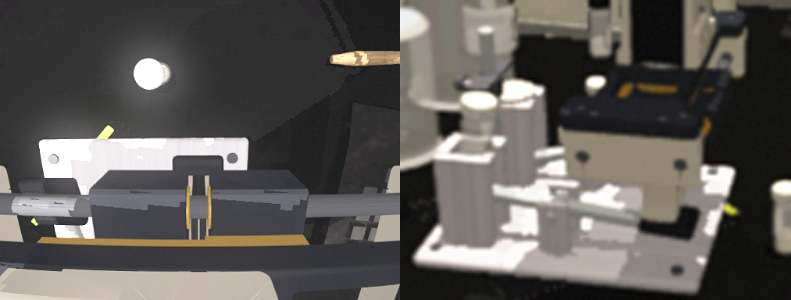

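The wrist view shows the shut gripper over the paddle. The side view shows the cap top level with the flag: back edge at row 184.5 against the flag edge at 183.7, where 0.7 to 1.0 apart is expected when level. The flag and right paddle haven't moved. I'll trim by 0.3 mm and then hold.

Request:
jog_arm(
  deltas=[
    [[-1,0,0,-0.03,0],[-1,0,0,0,0],[-1,0,0,0,0],[-1,0,0,0,0],[-1,0,0,0,0],[-1,0,0,0,0],[-1,0,0,0,0],[-1,0,0,0,0]],
  ],
)

```text
time_s: 8.52
tcp_pos: [0.5525, 0.1862, 0.0544]
eef_rot: [-180.0, -0.0, -175.1]
contact_force: [-5.2, -0.4, 7.3]
gripper_width: 0.0005
gripper_force: 3.7
```

Request:
jog_arm(
  deltas=[
    [[-1,0,0,0,0],[-1,0,0,0,0],[-1,0,0,0,0],[-1,0,0,0,0],[-1,0,0,0,0],[-1,0,0,0,0],[-1,0,0,0,0],[-1,0,0,0,0]],
  ],
)

```text
time_s: 9.52
tcp_pos: [0.5525, 0.1862, 0.0544]
eef_rot: [-180.0, -0.0, -175.1]
contact_force: [-5.6, -0.2, 6.9]
gripper_width: 0.0002
gripper_force: 3.7
```

Request:
jog_arm(
  deltas=[
    [[-1,0,0,0,0],[-1,0,0,0,0],[-1,0,0,0,0],[-1,0,0,0,0],[-1,0,0,0,0],[-1,0,0,0,0],[-1,0,0,0,0],[-1,0,0,0,0]],
  ],
)

```text
time_s: 10.52
tcp_pos: [0.5525, 0.1861, 0.0544]
eef_rot: [-180.0, -0.0, -175.1]
contact_force: [-5.4, -0.2, 7.1]
gripper_width: 0.0008
gripper_force: 3.7
```

```bash
python3 chk.py|head -3; python3 prof.py | sed -n 4,7p
```

```text
11.025 [0.55247868 0.18616522 0.0544413 ] [-1.79998979e+02 -7.50216297e-03 -1.75082785e+02] [-5.27080249 -1.23748607  7.11731142]
match 0.8143887519836426 shift px 4 -10.736343
[(array([188.89583333, 187.8125    ]), np.int32(48)), (array([179.33333333, 203.66666667]), np.int32(18))]
 123]
186 [145 182 150 110  96 209 255 255 255 254 238 170 139 137 133 126 128 130
 128]
187 [134 151 138 114 106 220 255 255 254 254 248 188 142 138 136 130 131 131
```

The cap is level with the flag and has held steady for over 2 s, so I'm handing in.

```bash
python3 -c "
from plant import r
print(r.close_job())"
```

```text
the job is handed in; nothing more can be done
None
```

I handed the job in at about 11 s with the left paddle still pressed: the vial's cap measures level with the gauge flag to within about 1 mm from the side camera, held steady for over 2 s, and the flag and right paddle did not visibly move; the vial leans slightly in its bore.

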